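# Change over the bushing tubes

## Task

Only one size of bushing should be open at a time: first close the blue tube's cap and press it firmly home, keeping the push on for a moment but gently enough not to break the tube; then flip the orange tube's cap open so that it stays leaning back past upright. Leave the white and black caps shut and everything else on the bench where it is.

Things in the scene. Friction and masses are not known exactly. Their poses are not given: they have to be found in the camera images.
- orange_tube: Clear tube, 25 mm in diameter, with an orange flip cap; starts shut. Four such tubes are fixed in the rack, alike but for the cap colour, rims about 100 mm high. Origin: centre of the mouth rim (top of the tube, underside of the shut cap); z up, x from the cap's lip towards its hinge (roughly towards the robot). The hinge axis lies along y, 18 mm to +x and 1 mm above the origin.
- blue_tube: The same tube with a blue cap, left open. Tube and cap break under a push of more than about 50 N. Origin: centre of the mouth rim (top of the tube, underside of the shut cap); z up, x from the cap's lip towards its hinge (roughly towards the robot). Hinge axis along y, 18 mm to +x, 1 mm above the origin.
- white_tube: The same tube with a white cap, shut; a bystander. Origin: centre of the mouth rim (top of the tube, underside of the shut cap); z up, x from the cap's lip towards its hinge (roughly towards the robot).
- black_tube: The same tube with a black cap, shut; a bystander. Origin: centre of the mouth rim (top of the tube, underside of the shut cap); z up, x from the cap's lip towards its hinge (roughly towards the robot).
- orange_cap (a joint): Orange cap's hinge, rad: 0 shut, 1.57 upright, 2.2 stop, leaning back to the tube's +x. Snap hinge with two rest places, 0 and 1.9: from shut it resists, most at 0.5 rad (0.14 N m: 6 N at the grip faces, 3 N at the lip), falls back if let go below 0.8 rad, may stick at 0.8 to 1.1, and beyond 1.1 springs open by itself to some 1.7 to 2.0 rad and stays.
- blue_cap (a joint): Blue cap's hinge, same build; starts at 1.75 to 2.1 rad. Closing it resists, most at 1.4 rad (0.14 N m, 3 N at the lip); below about 0.8 rad it falls to (it may stay up to 0.12 rad ajar), and its seal is home only after a firm straight push on the shut cap's top, forward of the hinge: more than 8 N (some 10 to 30 N), held for a moment. It then stays.
- white_cap (a joint): White cap's hinge, same build; shut (0), to stay shut.
- black_cap (a joint): Black cap's hinge, same build; shut (0), to stay shut.
- orange_lip (a point): Outer end of the orange cap's lip, mid-width; moves with the cap. When shut it lies 34 mm to the tube's -x and 7.5 mm above the rim. The lip is a tab 16 mm wide, 5 mm thick, overhanging the cap by 17 mm. The cap is a disc 33 mm in diameter, 12 mm high, with two flat grip faces 34 mm apart across the tube's y, 18 mm long, centred 4 mm to -x of the tube's axis.
- blue_lip (a point): Outer end of the blue cap's lip, mid-width; moves with the cap, which is the same as the orange one: 52 mm from the hinge axis to this point.
- rack: Light wooden rack, fixed, 80 mm (x) by 382 mm (y), deck 40 mm high, dark end strips 46 mm; origin at the centre of its underside. The four tubes stand at y = -140, -60, 20 and 100 mm in its frame, in any colour order, each turned a little.
- bushing: Brass bushing, 22 mm across, 16 mm high, on the rack deck at its +y end. Bystander, loose; leave it where it is.
- glue_bottle: White glue bottle with a red cap, 40 mm across, 100 mm high. Bystander, loose; leave it where it is.
- spirit_bottle: Green bottle with an orange cap, 72 mm across, 200 mm high. Bystander, loose; leave it where it is.
- gouge: Turning tool with a dark wooden handle, 240 mm long, lying on the bench. Bystander, loose; leave it where it is.
- sanding_block: Cork sanding block, 100 x 60 x 30 mm. Bystander, loose; leave it where it is.
- turned_foot: Small turned furniture foot, dark wood, 44 mm across, 85 mm high. Bystander, loose; leave it where it is.
- chuck_key: Steel T-shaped chuck key, 90 mm across the bar, lying on the bench. Bystander, loose; leave it where it is.

How it is judged:
By the outcome, as a careful person would: the job done as asked, in the order asked, and still so for the second after the job is handed in, with the robot touching nothing.
It also fails if it takes over 42 s, if anything falls off the work surface, if the arm or the gripper's body presses on something with over 40 N, if the wrist force passes 120 N, or if a joint passes its speed limit or range.

## Robot

A 7-joint arm with a two-finger parallel gripper is mounted at the origin on the work surface. World frame = base frame: x ahead of the robot, y to its left, z up, the work surface at z = 0. Lengths are in m, angles in rad, forces in N, time in s.
With the tool pointing down it reaches from about 0.425 to 0.925 m from the base axis. Payload 6.8 kg.
Tool frame: the origin (TCP) lies between the finger pads; the fingertips stand r.tips_ahead ahead of it and the grasp point (between the pads) lies 5 mm behind it (r.tips_ahead is the distance from the TCP to the fingertips, in m); z points along the fingers, y is the line along which they close (so a half turn about z gives the same grasp; the last joint's range is limited). The gripper opens to 85 mm and grips with 20 to 120 N. Pads are 22 mm wide; open, the fingers measure 114 mm over their backs; the gripper's body (76 mm by 85 mm) begins 54 mm behind the grasp point. The pads swing forward as they close: fully open they stand 13 mm farther back than shut.
Start: joints at [1.01, 0.477, 0.022, 1.555, -0.011, 1.109, -0.083], TCP at [0.295, -0.607, 0.245] pointing down, gripper open.
Joint ranges: [-2.96, 2.96], [-0.34, 2.1], [-1.41, 1.46], [0.24, 2.44], [-1.37, 4.51], [0.17, 1.92], [-2.96, 2.96]. Speed limits (rad/s): [2.39, 2.39, 3.14, 3.14, 3.14, 3.14, 3.14].

## Interface

Orientations are given as a rotation vector (axis times angle).
In Python, from bench import r gives the robot as it stands.
- The arm moves only by the tool move_arm, never from a script. Its argument "rows" is one flat list of numbers, 4 for each row, row after row: the shift along the tool's x, y, z in cm, then the turn about the tool's z in degrees. In form: [tx, ty, tz, twist, tx, ty, tz, twist, ...]. A call has 1 to 10 rows; each row is the pose to reach, as a shift and turn from the pose commanded when the call began, along the tool's axes at that moment; what a row does not reach only later rows make up. A row lasts 1/8 s, in which the tool goes at most 62.5 mm and 10.7 degrees, less where a joint would pass 70% of its speed; a pose out of reach is approached as far as the arm can. A call with a gripper value outside its range is refused whole. "fingers" is the opening, from 0 (shut) to 1 (fully open), set as the call begins (left out, the last holds). The fingers move at their own pace and stop on an object; "newtons" is the grip in N (left out, the last holds). Time passes only in rows, so rows that repeat a pose let the fingers close. It gives the time, the measured TCP pose, the force, the opening and the grip force at its end, in the units of the state.
- r.get_obs(): the state, without advancing time (a new reading comes with each control period).
- r.grab_frame(name): name is "scene" or "side" or "wrist"; returns the picture (384x512x3 uint8, blue, green, red); there is no depth.
- r.camera_params(name): a dict with "fx", "fy", "cx", "cy" (pixels), "world_from_camera" (4x4, takes a point from camera to world coordinates). Camera axes: x right, y down, z forward; pixel columns grow to the right and rows downward; lengths in m; the calibration is good to about 2 mm. The wrist camera is an equidistant fisheye: a pixel r from the principal point sees the ray r / f radians off the axis. A picture is of the moment at which its call begins: read the wrist's pose just before it. camera_params takes no time and is no camera call; for the wrist camera it gives the pose at the moment of the call.
- r.hand_in(): hands the job in; it is judged then, once.
The state is a dict: "clock": time; "joints": joint angles; "qvel": joint speeds; "tau": joint torques, N m; "tcp_pos": TCP position; "orientation": TCP orientation; "contact_force": force on the tool from outside, world axes, zero at the start; "moment": the same for the moment, N m; "grip_width": finger opening in m; "gripper_force": force on a finger pad.
Only numpy, scipy, OpenCV 4.12 (cv2) and the standard library are available. Lean on these libraries where they do the work, as an engineer would, in place of code of your own. Each camera call takes 0.05 s, during which the arm holds its last target. There are 200 camera calls.

## Working session

There is one attempt and no reset: what is moved stays moved. The work goes in short steps, Python scripts to look and compute and a tool call to move; the robot and the scene stay as the last step left them, time stands still between calls to the robot, and variables do not carry over. Pictures are saved under pics/ and viewed, at most 10 in all, crops included, and the job is handed in when it is done.

Besides the shell and the picture viewer there is one more tool, called after ">>>" as name(argument=value, ...), one argument or row to a line, values as JSON. move_arm: Moves the arm, as the interface text tells. Its arguments: {"type":"object","properties":{"rows":{"type":"array"},"fingers":{"type":"number"},"newtons":{"type":"number"}},"required":["rows"]}

```bash
ls; mkdir -p pics
python3 - <<'E'
from bench import r
import cv2
o=r.get_obs()
for k in o: print(k,o[k])
print(r.tips_ahead)
a=r.grab_frame("scene");b=r.grab_frame("side")
cv2.imwrite("pics/scene.png",a);cv2.imwrite("pics/side.png",b)
for n in("scene","side","wrist"): print(n,r.camera_params(n))
E
```

```text
pics
clock 0.0
joints [ 1.00990346  0.47778065  0.02232615  1.5564696  -0.01149353  1.10928322
 -0.08309245]
qvel [-9.80343233e-04 -6.93186140e-04 -5.66009520e-04  4.94057474e-05
  3.28033640e-04  3.03928526e-03 -2.69695647e-04]
tau [-2.50874400e-04 -5.96454406e+01  1.60706129e+00 -2.81199682e+01
  1.22648259e-02  9.54081741e-03  5.86936110e-06]
tcp_pos [ 0.29504204 -0.60646898  0.2443308 ]
orientation [-3.05972119e+00 -7.04863555e-01  8.41959795e-04]
contact_force [-0.23478984 -0.5218238  -0.19700125]
moment [ 0.02050754 -0.02458288  0.00286492]
gripper_force 0.0
grip_width 0.08530326874277451
0.014
scene {'fx': 406.12646209085455, 'fy': 406.12646209085455, 'cx': 261.4566695483344, 'cy': 190.65687653380343, 'world_from_camera': array([[ 0.77713221,  0.49071173, -0.39404001,  1.00442543],
       [ 0.62911744, -0.62229121,  0.4657949 , -0.51813172],
       [-0.01663661, -0.60988166, -0.79231786,  1.05295647],
       [ 0.        ,  0.        ,  0.        ,  1.        ]])}
side {'fx': 364.4280282683994, 'fy': 364.4280282683994, 'cx': 262.6516211863723, 'cy': 190.15630500792537, 'world_from_camera': array([[-0.69005723, -0.55073827,  0.4695832 ,  0.08653793],
       [-0.72354744,  0.5404762 , -0.42937697,  0.47301248],
       [-0.01732421, -0.6360604 , -0.77144477,  0.82603958],
       [ 0.        ,  0.        ,  0.        ,  1.        ]])}
wrist {'fx': 297.3186396354542, 'fy': 297.3186396354542, 'cx': 260.9903000184586, 'cy': 192.08691512922337, 'world_from_camera': array([[ 0.43782113, -0.86822812, -0.23343648,  0.35318357],
       [-0.89906115, -0.42318238, -0.11227521, -0.57837772],
       [-0.00130571,  0.25903013, -0.96586836,  0.37217234],
       [ 0.        ,  0.        ,  0.        ,  1.        ]])}
```

View pics/scene.png

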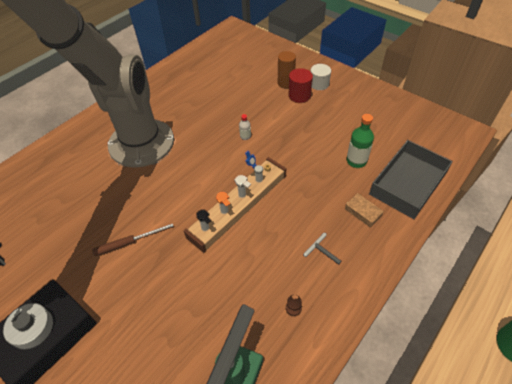

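View pics/side.png

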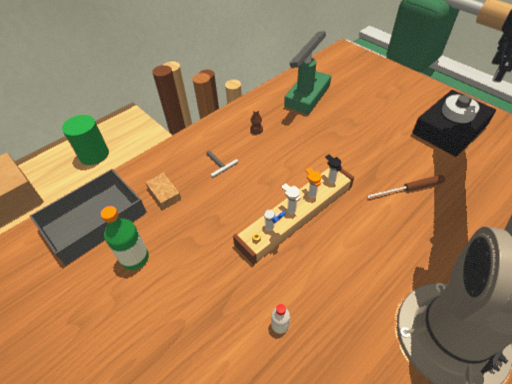

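The scene view shows the rack with black (205,215), orange (223,198), white (241,183) and the open blue cap (250,158). The side view shows black (334,163), orange (313,178), white (291,192) and blue (279,215).

```bash
cat > h.py <<'E'
import numpy as np,cv2
from bench import r
def ray(n,u,v,P=None):
    p=P or r.camera_params(n);T=p["world_from_camera"]
    x,y=(u-p["cx"])/p["fx"],(v-p["cy"])/p["fy"]
    if n=="wrist":
        t=np.hypot(x,y);s=np.sin(t)/max(t,1e-9);d=np.array([x*s,y*s,np.cos(t)])
    else: d=np.array([x,y,1.])
    d=T[:3,:3]@d;return T[:3,3],d/np.linalg.norm(d)
def plane(n,u,v,z,P=None):
    o,d=ray(n,u,v,P);return o+d*(z-o[2])/d[2]
def tri(*rays):
    A=[np.eye(3)-np.outer(d,d) for o,d in rays]
    p=np.linalg.solve(sum(A),sum(a@o for a,(o,d) in zip(A,rays)))
    return p,[np.linalg.norm(a@(p-o)) for a,(o,d) in zip(A,rays)]
E
python3 - <<'E'
from h import *
I={n:cv2.imread(f"pics/{n}.png") for n in("scene","side")}
rng={"orange":((8,170,150),(16,255,255)),"blue":((108,120,60),(125,255,255)),"black":((0,0,0),(180,255,45)),"white":((0,0,190),(180,60,255))}
box={"scene":(185,150,290,250),"side":(230,150,360,262)}
for c,(lo,hi) in rng.items():
  R=[]
  for n in I:
    x0,y0,x1,y1=box[n];h=cv2.cvtColor(I[n][y0:y1,x0:x1],cv2.COLOR_BGR2HSV)
    m=cv2.inRange(h,lo,hi);k,l,s,ce=cv2.connectedComponentsWithStats(m)
    ii=[i for i in range(1,k) if s[i,4]>15];print(c,n,[(s[i].tolist(),(ce[i]+[x0,y0]).round(1).tolist()) for i in ii])
    if ii:
      i=max(ii,key=lambda i:s[i,4]);R.append(ray(n,*(ce[i]+[x0,y0])))
  if len(R)==2: print(c,tri(*R))
a=cv2.resize(I["scene"][145:250,180:295],None,fx=4,fy=4,interpolation=cv2.INTER_CUBIC)
b=cv2.resize(I["side"][150:262,230:360],None,fx=2.5,fy=3.75,interpolation=cv2.INTER_CUBIC)[:420]
cv2.imwrite("pics/crop.png",np.hstack([a,b]))
E
```

```text
orange scene [([31, 42, 14, 14, 131], [222.5, 197.7])]
orange side [([46, 0, 10, 7, 24], [281.3, 152.7]), ([83, 0, 6, 9, 18], [315.3, 153.6]), ([7, 10, 8, 8, 20], [240.0, 163.4]), ([19, 12, 8, 7, 17], [252.7, 165.0]), ([61, 15, 11, 7, 22], [297.3, 168.3]), ([74, 17, 18, 19, 99], [312.2, 176.0]), ([48, 21, 8, 15, 36], [281.2, 178.2]), ([35, 23, 10, 6, 17], [269.1, 175.5]), ([4, 29, 13, 8, 32], [240.1, 182.7]), ([5, 37, 13, 13, 37], [240.6, 194.6]), ([34, 39, 19, 11, 38], [272.3, 194.1]), ([20, 42, 8, 7, 20], [253.6, 195.2]), ([17, 58, 11, 11, 27], [251.2, 212.2]), ([101, 62, 14, 13, 37], [337.8, 217.6]), ([1, 68, 9, 10, 21], [235.0, 221.8]), ([49, 90, 10, 9, 20], [283.8, 244.0]), ([81, 102, 7, 8, 17], [314.1, 254.9])]
orange (array([ 0.46475247, -0.05271559,  0.11041109]), [np.float64(0.0019808264389249448), np.float64(0.0019808264389249174)])
blue scene [([61, 2, 8, 13, 28], [248.2, 157.9])]
blue side [([44, 61, 12, 11, 27], [279.0, 216.2])]
blue (array([0.42955366, 0.10588536, 0.11997746]), [np.float64(0.002432127178078146), np.float64(0.0024321271780779444)])
black scene [([12, 61, 13, 12, 99], [202.9, 215.9])]
black side [([99, 12, 12, 8, 36], [334.8, 166.2])]
black (array([ 0.45440517, -0.13068304,  0.09731083]), [np.float64(0.0013045416827610764), np.float64(0.001304541682761122)])
white scene [([71, 16, 5, 5, 22], [258.1, 167.9]), ([50, 26, 15, 11, 97], [241.9, 180.4])]
white side [([0, 9, 8, 6, 20], [233.2, 161.6]), ([52, 34, 19, 16, 159], [291.4, 191.0]), ([34, 60, 11, 8, 69], [269.1, 213.7])]
white (array([0.46732053, 0.02717619, 0.11434012]), [np.float64(0.00038797431884474913), np.float64(0.00038797431884480784)])
```

View pics/crop.png

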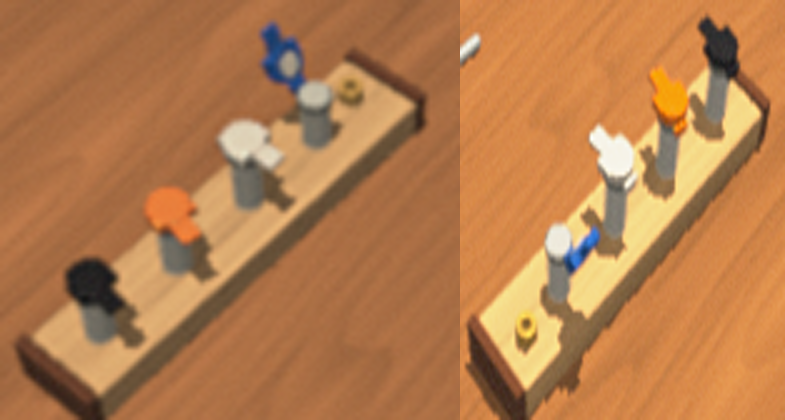

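The crop shows all lips pointing away from the robot (world +x). The blue cap leans back towards the robot, and blue's white-looking top is the open mouth. I'll work out the tool axes and go above the rack for a close look with the wrist camera.

```bash
cat >> h.py <<'E'
from scipy.spatial.transform import Rotation as Ro
def go(target,yaw_y=None):
    """tool shift in cm to world target; yaw_y: wanted world direction angle (deg) of tool y (mod 180)"""
    o=r.get_obs();M=Ro.from_rotvec(o["orientation"]).as_matrix()
    s=M.T@(np.array(target)-o["tcp_pos"])*100
    cur=np.degrees(np.arctan2(M[1,1],M[0,1]))
    tw=None
    if yaw_y is not None:
        tw=-((yaw_y-cur+90)%180-90)   # tool z is down
    print("shift cm",s.round(2),"twist",tw,"tool y dir",cur.round(1),"tcp",o["tcp_pos"].round(4),"F",o["contact_force"].round(1),"t",o["clock"],"w",round(o["grip_width"],4),"q",o["joints"].round(2))
E
python3 - <<'E'
from h import *
M=Ro.from_rotvec(r.get_obs()["orientation"]).as_matrix();print(M.round(3))
go([.50,-.02,.30],0)
go([.50,-.02,.30],90)
E
```

```text
[[ 0.899  0.437 -0.001]
 [ 0.437 -0.899  0.001]
 [-0.    -0.002 -1.   ]]
shift cm [ 44.09 -43.79  -5.49] twist -64.05553307901874 tool y dir -64.1 tcp [ 0.2951 -0.6065  0.2444] F [ 0.7  0.5 -0.4] t 0.1 w 0.0853 q [ 1.01  0.48  0.02  1.56 -0.01  1.11 -0.08]
shift cm [ 44.09 -43.79  -5.49] twist 25.944466920981256 tool y dir -64.1 tcp [ 0.2951 -0.6065  0.2444] F [ 0.7  0.5 -0.4] t 0.1 w 0.0853 q [ 1.01  0.48  0.02  1.56 -0.01  1.11 -0.08]
```

```bash
python3 -c "
from h import *
go([.48,.02,.30],0)"
```

```text
shift cm [ 44.04 -48.26  -5.48] twist -64.05553307901874 tool y dir -64.1 tcp [ 0.2951 -0.6065  0.2444] F [ 0.7  0.5 -0.4] t 0.1 w 0.0853 q [ 1.01  0.48  0.02  1.56 -0.01  1.11 -0.08]
```

>>> move_arm(
  rows=[10,-10,-5.5,-10,44,-48.3,-5.5,-64,44,-48.3,-5.5,-64,44,-48.3,-5.5,-64,44,-48.3,-5.5,-64,44,-48.3,-5.5,-64,44,-48.3,-5.5,-64,44,-48.3,-5.5,-64,44,-48.3,-5.5,-64,44,-48.3,-5.5,-64],
  fingers=0.5,
)

```text
clock: 1.35
tcp_pos: [0.4704, -0.0106, 0.2986]
orientation: [2.223, 2.22, -0.0]
contact_force: [0.6, 0.2, 0.5]
grip_width: 0.0428
gripper_force: 0.0
```

>>> move_arm(
  rows=[0,0,0,0,0,0,0,0,0,0,0,0],
)

```text
clock: 1.72
tcp_pos: [0.4699, -0.0141, 0.2981]
orientation: [-2.226, -2.217, 0.002]
contact_force: [-0.3, 0.3, -0.0]
grip_width: 0.0425
gripper_force: 0.0
```

Run:
```python
from h import *
import pickle
P=r.camera_params("wrist");I=r.grab_frame("wrist")
pickle.dump(P,open("P1.pkl","wb"));cv2.imwrite("pics/w1.png",I);go([.48,.02,.3],0)
cv2.imwrite("pics/w1v.png",cv2.resize(I,(800,600),interpolation=cv2.INTER_CUBIC))
```

```text
shift cm [ 3.4   0.99 -0.18] twist -0.22395787889736596 tool y dir -0.2 tcp [ 0.47   -0.014   0.2982] F [ 0.3 -0.6 -0. ] t 1.775 w 0.0428 q [ 0.42  0.13 -0.57  1.93  0.08  1.11 -0.18]
```

View pics/w1v.png

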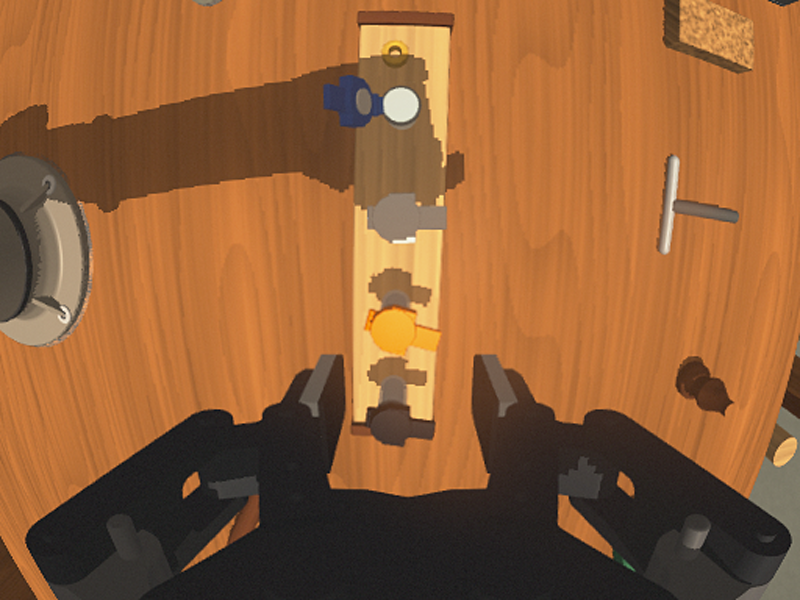

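Wrist view (800x600): the blue mouth is at (401,106) with its open cap to the left at (348,100). White is at (398,217), the orange disc at (392,329) with its lip tip at (438,338), and black at (388,423).

Run:
```python
from h import *
import pickle
P=pickle.load(open("P1.pkl","rb"));I=cv2.imread("pics/w1.png");h=cv2.cvtColor(I,cv2.COLOR_BGR2HSV)
k=.64
def pl(u,v,z): return plane("wrist",u*k,v*k,z,P)
print("mouth",pl(401,106,.10)); 
g=I[52:85,240:275];m=(g.min(2)>170).astype(np.uint8);c=max(cv2.findContours(m,0,1)[0],key=cv2.contourArea);(x,y),rad=cv2.minEnclosingCircle(c)
a=plane("wrist",x+240,y+52,.10,P);b=plane("wrist",x+240+rad,y+52,.10,P);print("mouth circ",x+240,y+52,rad,a,"diam mm",2e3*np.linalg.norm(b-a))
for n,p in dict(white=(398,217),orange=(392,329),black=(388,423)).items(): print(n,pl(*p,.112))
m=cv2.inRange(h,(8,150,200),(25,255,255));m[:,:225]=0;m[:,290:]=0;m[:180]=0;m[235:]=0
# orange saturated mask
h0=h[205:216,240:262].reshape(-1,3);print("hsv orange",np.median(h0,0))
for z in (.112,):
  for n,p in dict(tip=(438,338),hinge=(369,320),dl=(370,330),dr=(415,334),dt=(392,307),db=(392,352)).items(): print(n,pl(*p,.1095 if n=="tip" else z).round(4))
m=cv2.inRange(h,(105,100,40),(130,255,255));c=max(cv2.findContours(m,0,1)[0],key=cv2.contourArea)
print("blue cap bbox",cv2.boundingRect(c),cv2.minAreaRect(c))
# lip end: triangulate wrist (mid of left edge) with scene/side lip ends
S=cv2.imread("pics/scene.png");D=cv2.imread("pics/side.png")
def far(img,box,dirn):
  x0,y0,x1,y1=box;hh=cv2.cvtColor(img[y0:y1,x0:x1],cv2.COLOR_BGR2HSV);mm=cv2.inRange(hh,(105,90,40),(130,255,255))
  q=np.argwhere(mm)[:,::-1]+[x0,y0];s=q@np.array(dirn);return q[s>s.max()-1.5].mean(0)
w=far(I,(200,40,262,90),(-1,0));s=far(S,(235,145,275,180),(-.3,-1));d=far(D,(265,200,300,230),(1,-.7));print(w,s,d)
print("tri w,s",tri(ray("wrist",*w,P),ray("scene",*s)),"\nw,d",tri(ray("wrist",*w,P),ray("side",*d)),"\nall",tri(ray("wrist",*w,P),ray("scene",*s),ray("side",*d)))
```

```text
mouth [0.46473874 0.10209521 0.1       ]
mouth circ 256.0714282989502 66.5 11.031132698059082 [0.46413089 0.10360582 0.1       ] diam mm 23.770779271227344
white [0.46256354 0.02477895 0.112     ]
orange [ 0.4576398  -0.05456217  0.112     ]
black [ 0.45332698 -0.13160429  0.112     ]
hsv orange [ 20. 202. 245.]
tip [ 0.4907 -0.0624  0.1095]
hinge [ 0.4414 -0.0478  0.112 ]
dl [ 0.4419 -0.0553  0.112 ]
dr [ 0.474  -0.0584  0.112 ]
dt [ 0.4579 -0.0383  0.112 ]
db [ 0.4574 -0.0722  0.112 ]
blue cap bbox (218, 73, 8, 7) ((221.5, 76.0), (6.0, 7.0), 90.0)
[207.77777778  61.27777778] [247.2 152.6] [284.2 211.8]
tri w,s (array([0.41996895, 0.10605365, 0.13714453]), [np.float64(0.00251777535916138), np.float64(0.002517775359161359)]) 
w,d (array([0.4195134 , 0.10297737, 0.14479166]), [np.float64(5.255364367924438e-05), np.float64(5.2553643679277844e-05)]) 
all (array([0.42138041, 0.10337365, 0.14213001]), [np.float64(0.00234340673466868), np.float64(0.00355274027476871), np.float64(0.001788690503454391)])
```

>>> move_arm(
  rows=[5,-2,3,0,10,-3.2,5,0,11.7,-3.2,7,0,11.7,-3.2,10,0,11.7,-3.2,10,0,11.7,-3.2,10,0],
  fingers=0.7,
)

```text
clock: 2.52
tcp_pos: [0.4391, 0.104, 0.1993]
orientation: [2.224, 2.218, 0.001]
contact_force: [-0.4, -0.1, 0.9]
grip_width: 0.0598
gripper_force: 0.0
```

Run:
```python
from h import *
import pickle
P=r.camera_params("wrist");I=r.grab_frame("wrist")
pickle.dump(P,open("P2.pkl","wb"));cv2.imwrite("pics/w2.png",I);go([.438,.103,.135],0)
```

```text
shift cm [-0.12 -0.14  6.45] twist -0.14728510222326463 tool y dir -0.1 tcp [0.4393 0.1042 0.1995] F [-0.1  0.3 -0.1] t 2.575 w 0.06 q [ 0.22  0.23 -0.66  2.08  0.18  0.89 -0.54]
```

View pics/w2.png

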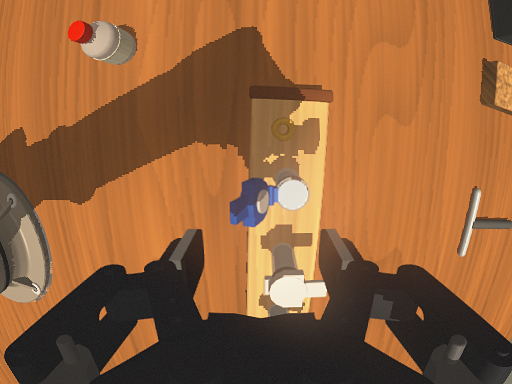

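Close view: mouth at (292,193), blue cap at (250,203), lip end about (234,216), all inside the finger gap in x.

Run:
```python
from h import *
import pickle
P=pickle.load(open("P2.pkl","rb"));p=lambda u,v,z:plane("wrist",u,v,z,P).round(4)
print("mouth",p(292.5,193,.10),"white",p(290,288,.112),"lip corners",p(231,209,.145),p(232,221,.145),p(247,226,.145),"hinge tab",p(273,196,.101))
P1=pickle.load(open("P1.pkl","rb"))
print(tri(ray("wrist",234,217,P),ray("wrist",208.5,61.5,P1)))
```

```text
mouth [0.4635 0.1074 0.1   ] white [0.4631 0.0264 0.112 ] lip corners [0.419 0.109 0.145] [0.4194 0.1007 0.145 ] [0.4292 0.0972 0.145 ] hinge tab [0.4479 0.1053 0.101 ]
(array([0.42032126, 0.10294241, 0.14361063]), [np.float64(0.000359545463404585), np.float64(0.00035954546340453356)])
```

>>> move_arm(
  rows=[0,-0.4,3,0,0,-0.4,6,0,0,-0.4,6.4,0,0,-0.4,6.4,0],
)

```text
clock: 3.08
tcp_pos: [0.4353, 0.1048, 0.1355]
orientation: [2.223, 2.219, 0.002]
contact_force: [0.0, -0.6, 0.3]
grip_width: 0.0599
gripper_force: 0.0
```

>>> move_arm(
  rows=[0,1,0,0,0,2,0,0,0,3,0,0,0,3.7,0,0,0,4.4,0,0,0,5.1,0,0,0,5.8,0,0,0,6.3,0,0,0,6.8,0,0,0,6.8,0,0],
)

```text
clock: 4.32
tcp_pos: [0.503, 0.1046, 0.1345]
orientation: [2.223, 2.22, 0.001]
contact_force: [-0.4, -0.2, -0.4]
grip_width: 0.0597
gripper_force: 0.0
```

Run:
```python
from h import *
import pickle
P=r.camera_params("wrist");I=r.grab_frame("wrist");S=r.grab_frame("side")
pickle.dump(P,open("P3.pkl","wb"));cv2.imwrite("pics/w3.png",I)
go([.465,.107,.17],0)
cv2.imwrite("pics/w3v.png",np.hstack([I[100:384,150:450],cv2.resize(S[170:265,225:325],None,fx=3,fy=3)[:284]]))
```

```text
shift cm [ 0.24 -3.74 -3.56] twist -0.05457886901869813 tool y dir -0.1 tcp [0.5024 0.1046 0.1344] F [ 0.9 -0.5  0.7] t 4.425 w 0.0598 q [ 0.16  0.42 -0.59  2.01  0.32  0.81 -0.62]
```

View pics/w3v.png

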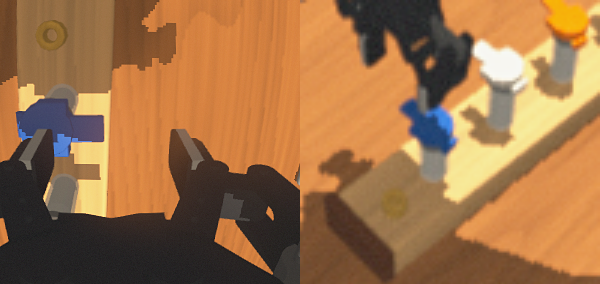

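The blue cap has fallen shut over its tube. Next I'll shut the fingers above it and press.

>>> move_arm(
  rows=[0,0,-3,0,0.2,-1.5,-4,0,0.2,-3.5,-4,0,0.2,-3.5,-4,0,0.2,-3.5,-4,0,0.2,-3.5,-3,0,0.2,-3.5,-1,0,0.2,-3.5,-0.2,0,0.2,-3.5,-0.2,0],
  fingers=0,
)

```text
clock: 5.55
tcp_pos: [0.4672, 0.1066, 0.1357]
orientation: [-2.222, -2.22, 0.002]
contact_force: [-0.3, 0.1, -0.3]
grip_width: -0.0
gripper_force: 0.0
```

Descend in 2 mm steps watching the force.

>>> move_arm(
  rows=[0,0,0.4,0,0,0,0.7,0,0,0,0.9,0,0,0,1.0,0,0,0,1.0,0],
)

```text
clock: 6.18
tcp_pos: [0.4675, 0.1066, 0.1265]
orientation: [2.223, 2.22, 0.0]
contact_force: [0.1, -0.3, 0.1]
grip_width: 0.0001
gripper_force: 0.0
```

>>> move_arm(
  rows=[0,0,0.1,0,0,0,0.1,0],
)

```text
clock: 6.42
tcp_pos: [0.4675, 0.1066, 0.1255]
orientation: [2.223, 2.22, 0.0]
contact_force: [-0.8, -0.6, -0.1]
grip_width: 0.0002
gripper_force: 0.0
```

>>> move_arm(
  rows=[0,0,0.1,0,0,0,0.1,0],
)

```text
clock: 6.68
tcp_pos: [0.4675, 0.1066, 0.1244]
orientation: [-2.223, -2.22, 0.0]
contact_force: [-0.6, 0.0, 0.1]
grip_width: -0.0001
gripper_force: 0.0
```

>>> move_arm(
  rows=[0,0,0.1,0,0,0,0.1,0],
)

```text
clock: 6.92
tcp_pos: [0.4674, 0.1066, 0.1234]
orientation: [-2.223, -2.22, 0.0]
contact_force: [-0.3, -0.1, 0.1]
grip_width: -0.0003
gripper_force: 0.0
```

>>> move_arm(
  rows=[0,0,0.1,0,0,0,0.1,0],
)

```text
clock: 7.18
tcp_pos: [0.4674, 0.1066, 0.1224]
orientation: [-2.222, -2.22, 0.0]
contact_force: [0.5, -0.3, 0.1]
grip_width: -0.0
gripper_force: 0.0
```

>>> move_arm(
  rows=[0,0,0.1,0,0,0,0.1,0],
)

```text
clock: 7.42
tcp_pos: [0.4674, 0.1066, 0.1214]
orientation: [-2.222, -2.22, 0.0]
contact_force: [0.2, 0.1, 0.0]
grip_width: -0.0
gripper_force: 0.0
```

>>> move_arm(
  rows=[0,0,0.1,0,0,0,0.1,0,0,0,0.2,0,0,0,0.2,0],
)

```text
clock: 7.92
tcp_pos: [0.4678, 0.1067, 0.1206]
orientation: [2.222, 2.219, -0.0]
contact_force: [-4.3, -2.1, 15.7]
grip_width: 0.0003
gripper_force: 7.5
```

Contact at 15.7 N; hold it with a touch more.

>>> move_arm(
  rows=[0,0,0.04,0,0,0,0.04,0,0,0,0.04,0,0,0,0.04,0,0,0,0.04,0,0,0,0.04,0,0,0,0.04,0,0,0,0.04,0],
)

```text
clock: 8.93
tcp_pos: [0.4678, 0.1067, 0.1205]
orientation: [2.222, 2.219, -0.0]
contact_force: [-5.8, -1.6, 18.9]
grip_width: 0.0003
gripper_force: 9.4
```

>>> move_arm(
  rows=[0,0,-2,0,0,0,-5,0,0,0.5,-9,0,-4,1.7,-9,-10,-8,1.7,-9,-20,-12,1.7,-9,-30,-16.9,1.7,-9,-40,-16.9,1.7,-9,-50,-16.9,1.7,-9,-60,-16.9,1.7,-9,-70],
)

```text
clock: 10.18
tcp_pos: [0.4842, -0.0626, 0.2089]
orientation: [-0.539, -3.095, 0.0]
contact_force: [1.2, -0.3, 0.3]
grip_width: -0.0001
gripper_force: 0.0
```

>>> move_arm(
  rows=[0,0,0,-6,0,0,0,-6,0,0,0,-6],
  fingers=0.5,
)

```text
clock: 10.55
tcp_pos: [0.4843, -0.0624, 0.209]
orientation: [-0.388, -3.117, -0.0]
contact_force: [0.3, 0.3, -0.5]
grip_width: 0.0429
gripper_force: 0.0
```

Run:
```python
from h import *
import pickle
P=r.camera_params("wrist");I=r.grab_frame("wrist");S=r.grab_frame("side")
pickle.dump(P,open("P4.pkl","wb"));cv2.imwrite("pics/w4.png",I);cv2.imwrite("pics/s4.png",S)
go([.485,-.062,.21],76)
cv2.imwrite("pics/w4v.png",np.hstack([I,cv2.resize(S[150:246,240:312],None,fx=4,fy=4,interpolation=cv2.INTER_CUBIC)]))
```

```text
shift cm [-0.06  0.05 -0.09] twist -0.12979295072214825 tool y dir 75.9 tcp [ 0.4843 -0.0624  0.2091] F [ 0.  -0.6  0.1] t 10.65 w 0.0426 q [ 0.7   0.31 -0.82  1.99  0.28  0.95  1.06]
```

View pics/w4v.png

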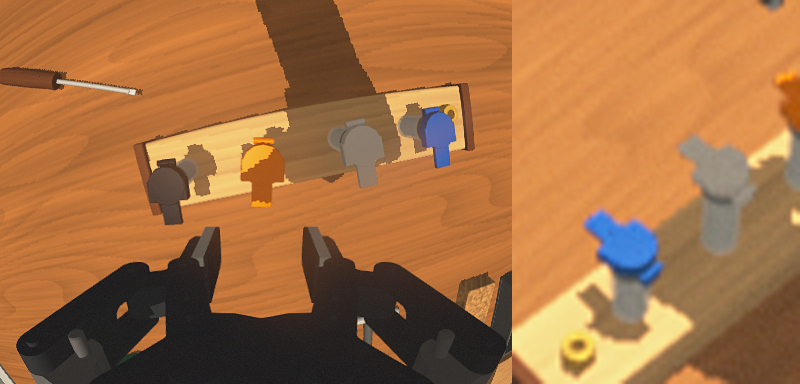

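Blue is shut (right panel). In the wrist view the orange lip end is at (261,206), its root near (262,178), pointing straight along the tool's -x.

Run:
```python
from h import *
import pickle
P=pickle.load(open("P4.pkl","rb"));P1=pickle.load(open("P1.pkl","rb"))
I=cv2.imread("pics/w4.png");h=cv2.cvtColor(I,cv2.COLOR_BGR2HSV);m=cv2.inRange(h,(5,210,120),(25,255,255));m[:130]=0;m[215:]=0;m[:,:235]=0;m[:,290:]=0
for v in range(136,212,4):
  u=np.where(m[v])[0]
  if len(u): print(v,u.min(),u.max(),end='; ')
print()
t=tri(ray("wrist",261,206.5,P),ray("wrist",280.3,216.3,P1));print("tip",t)
for z in(.1,.106,.11): 
  a=plane("wrist",261,206.5,z,P);b=plane("wrist",264,140,z,P);print(z,a,b,np.linalg.norm(a-b),np.degrees(np.arctan2(*(a-b)[1::-1])))
```

```text
140 256 273; 144 262 264; 148 250 274; 152 246 278; 156 244 279; 160 241 283; 164 241 282; 168 241 283; 172 241 283; 176 241 282; 180 250 279; 184 253 270; 188 253 270; 192 252 269; 196 252 270; 200 252 270; 204 251 270; 
tip (array([ 0.49151685, -0.06441419,  0.10531566]), [np.float64(0.0007270515062256915), np.float64(0.0007270515062257312)])
0.1 [ 0.49375655 -0.06530772  0.1       ] [ 0.44066921 -0.04945527  0.1       ] 0.05540365770443273 -16.626187512832743
0.106 [ 0.49189355 -0.06483515  0.106     ] [ 0.44015153 -0.04938443  0.106     ] 0.05399964599113748 -16.626187512832754
0.11 [ 0.49065156 -0.06452011  0.11      ] [ 0.43980641 -0.0493372   0.11      ] 0.053063638182273914 -16.62618751283276
```

>>> move_arm(
  rows=[-0.25,0,3,2.5,-0.25,0,7,2.5,-0.25,0,9,2.5,-0.25,0,9.9,2.5,-0.25,0,9.9,2.5],
)

```text
clock: 11.28
tcp_pos: [0.4867, -0.0629, 0.11]
orientation: [-0.453, -3.108, -0.0]
contact_force: [0.6, -0.3, 0.9]
grip_width: 0.0431
gripper_force: 0.0
```

>>> move_arm(
  rows=[0,0,0,0,0,0,0,0,0,0,0,0,0,0,0,0,0,0,0,0],
  fingers=0,
  newtons=25,
)

```text
clock: 11.9
tcp_pos: [0.4875, -0.0632, 0.1108]
orientation: [0.453, 3.107, -0.001]
contact_force: [-0.1, -1.0, 7.9]
grip_width: 0.0151
gripper_force: 25.7
```

>>> move_arm(
  rows=[0.14,0,-0.7,0,0.39,0,-1.36,0,0.73,0,-1.98,0,1.16,0,-2.55,0],
)

```text
clock: 12.4
tcp_pos: [0.4751, -0.0597, 0.1357]
orientation: [-0.452, -3.109, -0.0]
contact_force: [2.8, -0.2, -8.3]
grip_width: 0.0148
gripper_force: 27.2
```

>>> move_arm(
  rows=[0.51,0,-0.49,0,1.09,0,-0.9,0,1.72,0,-1.22,0,2.4,0,-1.45,0,3.09,0,-1.57,0,3.8,0,-1.58,0,3.8,0,-1.58,0],
)

```text
clock: 13.28
tcp_pos: [0.4386, -0.0489, 0.1519]
orientation: [-0.452, -3.109, 0.002]
contact_force: [0.3, -3.8, 9.2]
grip_width: 0.0153
gripper_force: 26.4
```

Run:
```python
from h import *
I=r.grab_frame("wrist");S=r.grab_frame("side");C=r.grab_frame("scene")
go([.485,-.062,.21],76)
f=lambda a:cv2.resize(a,(400,400),interpolation=cv2.INTER_CUBIC)
cv2.imwrite("pics/v5.png",np.hstack([f(S[130:220,270:360]),f(C[140:230,185:275])]))
```

```text
shift cm [-4.8   0.06 -5.81] twist -2.5631120590841334 tool y dir 73.4 tcp [ 0.4387 -0.0489  0.1519] F [-1.1 -3.1  8.6] t 13.425 w 0.0147 q [ 0.67  0.32 -0.8   2.14  0.32  0.8   0.94]
```

View pics/v5.png

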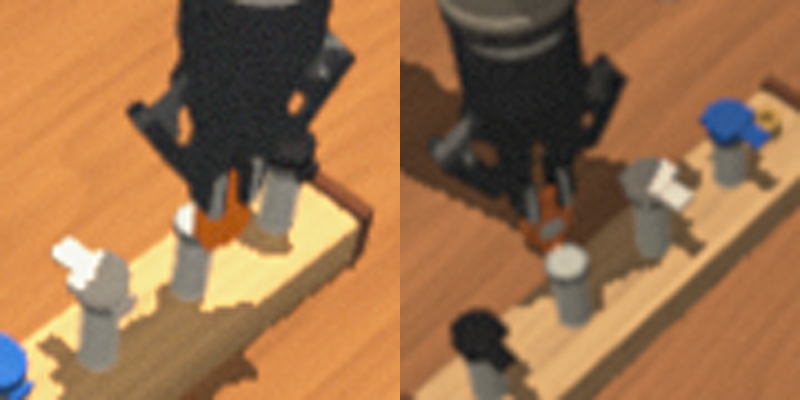

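The orange cap is upright and still in the grip, with the mouth exposed. Release and retreat upwards.

>>> move_arm(
  rows=[0,0,0,0,0,0,0,0,0,0,0,0,0,0,-1,0,0,0,-4,0,0,0,-8,0,0,0,-12,0,-2,0,-14,0,-2,0,-14,0],
  fingers=0.5,
)

```text
clock: 14.55
tcp_pos: [0.46, -0.0546, 0.2932]
orientation: [0.453, 3.105, 0.001]
contact_force: [-0.1, 0.4, -0.7]
grip_width: 0.0427
gripper_force: 0.0
```

Run:
```python
from h import *
W=r.grab_frame("wrist");S=r.grab_frame("side");C=r.grab_frame("scene")
f=lambda a:cv2.resize(a,(400,300),interpolation=cv2.INTER_CUBIC)
cv2.imwrite("pics/v6.png",np.vstack([np.hstack([f(S[150:261,225:373]),f(C[140:251,170:318])]),np.hstack([f(W),f(S)])]))
```

```text
(no output)
```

View pics/v6.png

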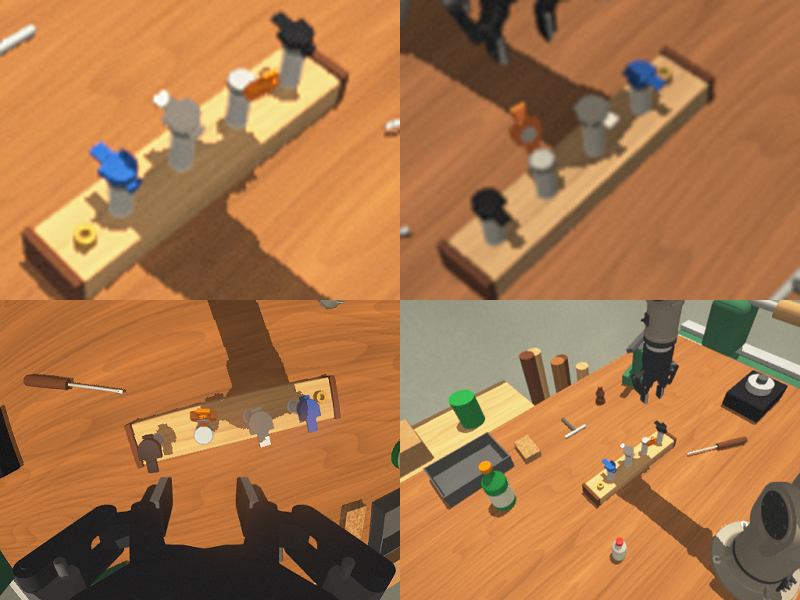

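Orange leans back open, blue is shut, white and black are shut, and everything else is in place. Handing in.

```bash
python3 -c "
from bench import r
print(r.hand_in())"
```

```text
the job is handed in; nothing more can be done
None
```

I closed the blue cap and pressed it home at 16–19 N for about 1 s. I then flipped the orange cap open so it leans back past upright. The last pictures show the white and black caps shut and nothing else moved, and the job was handed in at about 14.7 s, with no verdict returned.

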